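Serve a seed pack from the counter dispenser

ROBOT

A 6-joint arm with a two-finger parallel gripper is mounted at the origin on the work surface. World frame = base frame: x ahead of the robot, y to its left, z up, the work surface at z = 0. Lengths are in mm, angles in rad, forces in N, time in s.
With the tool pointing down it reaches from about 275 to 1000 mm from the base axis. Payload 8.4 kg.
Tool frame: the origin (TCP) lies on the mounting face of the last link; the fingertips stand 173 mm ahead of it and the grasp point (between the pads) lies 155 mm ahead of it; z points along the fingers, y is the direction in which the jaws open and shut (so a half turn about z gives the same grasp; the last joint's range is limited). The gripper opens to 85 mm and grips with 20 to 120 N. Pads are 22 mm wide; open, the fingers measure 114 mm over their backs; the gripper's body (76 mm by 85 mm) begins 54 mm behind the grasp point. The pads swing forward as they close: fully open they stand 13 mm farther back than shut.
Start: joints at [-1.179, 0.353, 1.633, -0, 1.155, -0.002], TCP at [239.812, -577.165, 404.681] pointing down, gripper open.
Joint ranges: [-2.63, 2.63], [-0.92, 2.1], [0.06, 2.66], [-1.3, 4.44], [0, 2.69], [-3.02, 3.02]. Speed limits (rad/s): [2.22, 2.22, 2.79, 3.14, 3.14, 3.14].

INTERFACE

Orientations are given as [roll, pitch, yaw] about the fixed x, y, z axes, in that order (R = Rz(yaw) Ry(pitch) Rx(roll)).
In Python, from rig import r, grab_frame, spotter gives the robot as it stands.
- The arm moves only by the tool apply_moves, never from a script. Its argument "motion" is text: rows parted by semicolons, each of 5 numbers parted by spaces: the opening, from -1 (shut) to 1 (fully open), then the shift along the tool's x, y, z as a fraction of full scale, then the turn about the tool's z as a fraction of full scale. In form: hand x y z twist; .... A call has 1 to 20 rows; each row is the pose to reach, as a shift and turn from the pose commanded when the call began, along the tool's axes at that moment, turning the shorter way round; what a row does not reach only later rows make up. Full scale, the value 1, is 1 m for a shift and pi rad for a turn. A row lasts 1/12 s, in which the tool goes at most 41.7 mm and 7.16 degrees, less where a joint would pass 70% of its speed; a pose out of reach is approached as far as the arm can. A call with a number of a shift or a turn outside -1 to 1 is refused whole. A call with a gripper value outside its range is refused whole. The fingers move at their own pace and stop on an object; "squeeze" is the grip in N (left out, the last holds). Time passes only in rows, so rows that repeat a pose let the fingers close. It gives the time, the measured TCP pose, the force and the opening at its end, in the units of the state.
- r.sense(): the state, without advancing time (a new reading comes with each control period).
- grab_frame(name): name is "scene" or "top"; returns a dict with "img" (384x512x3 uint8, red, green, blue), "fx", "fy", "cx", "cy" (pixels), "dist_coeffs" ([k1, k2, p1, p2, k3] as OpenCV has them; the pictures are not rectified), "R" (3x3) and "t" (3): a world point X has camera coordinates R X + t. Camera axes: x right, y down, z forward; pixel columns grow to the right and rows downward; lengths in mm; the calibration is good to about 2 mm. A picture is of the moment at which its call begins. There is no depth.
- r.sign_off(): hands the job in, once; it reports no verdict.
Trained networks look in the newest picture that a camera, given by its name, has taken for a name from the list of things; names that differ only in an ending like _2 or _b are one class to them, and where a whole thing is asked for, a point or a joint stands for the part that bears it (a point fixed in the world has none). Each returns a list of dicts, best first, with "conf" (0 to 1); they miss things now and then, are a little off and sometimes report something else, mostly with a low value. They report only what shows in the picture. A call takes as long as a camera call. They do not tell look-alikes from the thing itself.
- spotter.boxes_of(query, camera): "point" ([x, y, z] in mm, in world coordinates, good to about 4 mm: the middle of the surface that is visible of it).
- spotter.place_of(query, camera): "point" ([x, y, z] in mm, in world coordinates, good to about 4 mm: a listed point, or the origin of a listed thing).
The state is a dict: "clock": time; "qpos": joint angles; "qvel": joint speeds; "joint_efforts": joint torques, N m; "eef_pos": TCP position; "tcp_rot": TCP orientation; "contact_force": force on the tool from outside, world axes, zero at the start; "wrist_torque": the same for the moment, N m; "opening": opening from 0.0 (shut) to 1.0 (fully open).
Only numpy, scipy, OpenCV 4.12 (cv2) and the standard library are available. Lean on these libraries where they do the work, as an engineer would, in place of code of your own. Each camera call takes 0.05 s, during which the arm holds its last target.

TASK

A customer at the farm-supply counter wants one green seed pack. Draw the bottom green pack straight out of the front of its dispenser, so that the two green packs above only sink down and stay in the chute, then set it down flat inside the wooden order tray, without dropping it, and let go.

Things in the scene. Friction and masses are not known exactly. Their poses are not given: they have to be found in the camera images.
- pack_bottom: Lowest of three equal rigid green packs (120 x 46 x 24 mm high, 100 g) in a fixed white dispenser with a green stripe. Origin: centre of its underside; z up, x along its length, -x out of the open front, roughly to the robot. Starts 20 mm above the counter, front end 35-41 mm out of the chute, on a tongue 28 mm wide that reaches 47 mm out: fingers fit down beside it. Free after a 90 mm pull along -x, few N.
- pack_middle: Green pack above the bottom one, same size and axes, origin at the centre of its underside (44 mm up at start). It fills the chute (134 x 60 mm outside, side walls to 82 mm above the counter, 3 mm play); two front lips from 49 mm up hold it back while the bottom pack slides out under them; it then sinks 24 mm.
- pack_top: Top green pack, same size and axes, origin at the centre of its underside (68 mm up at start, its top at 92 mm); it sinks 24 mm too. A second dispenser of the same shape, with blue packs and a blue stripe, stands nearby and is not wanted.
- tray: Fixed open tray of light wood, outside 190 (its x) x 140 (its y) x 18 mm high, walls 5 mm, inside 180 x 130 mm, inner floor 5 mm above the counter. Origin at the centre of its underside, on the counter, z up.
Not all that is in view belongs to the job. Leave any pink look-alike of the pack_top alone. Leave any yellow look-alike of the pack_bottom alone.

How it is judged (in metres and radians):
At the end, for the whole second after the job is handed in: The bottom green pack rests flat (8 degrees) and right way up on the tray floor (underside below 12 mm), its centre within 70 mm (tray x) and 45 mm (tray y) of the tray's; the upper green packs rest level (10 degrees) in their chute, under 35 mm from their starts (they sink 24 mm) (z of pack_bottom in the frame of tray between 0 and 0.012 m and x of pack_bottom in the frame of tray between -0.07 and 0.07 m and y of pack_bottom in the frame of tray between -0.045 and 0.045 m and angle between pack_bottom's own z axis and vertical below 0.15 rad and linear speed of each of pack_bottom, pack_middle, pack_top below 0.02 m/s and distance of each of pack_middle, pack_top from where it was at the start of the episode below 0.035 m and angle between each of pack_middle, pack_top's own z axis and vertical below 0.17 rad); the robot touches nothing.
It fails at once if an upper green pack is taken out of or pushed from its place in the chute (more than 45 mm) (distance of any of pack_middle, pack_top from where it was at the start of the episode above 0.045 m).
It fails at once if the bottom pack is dropped: out of the fingers with its underside more than 60 mm above the counter (z of pack_bottom in the frame of tray above 0.06 m and contact force between the fingers and pack_bottom below 0.05 N).
It also fails if it takes over 40 s, if anything falls off the work surface, if the arm or the gripper's body presses on something with over 40 N, if the wrist force passes 120 N, or if a joint passes its speed limit or range.

## Working session

There is one attempt and no reset: what is moved stays moved. The work goes in short steps, Python scripts to look and compute and a tool call to move; the robot and the scene stay as the last step left them, time stands still between calls to the robot, and variables do not carry over. Pictures are saved under pics/ and viewed, and the job is handed in when it is done.

Besides the shell and the picture viewer there is one more tool, called after "Request:" in YAML: its name, and indented under it one key for each argument. apply_moves: Moves the arm, as the interface text tells. Its arguments: {"type":"object","properties":{"motion":{"type":"string"},"squeeze":{"type":"number"}},"required":["motion"]}

```bash
mkdir -p pics; ls; python3 - <<'E'
from rig import r, grab_frame, spotter
import cv2,json
s=r.sense();print(s)
for c in ("scene","top"):
    f=grab_frame(c);cv2.imwrite(f"pics/{c}0.png",f["img"][:,:,::-1])
    print(c,f["fx"],f["fy"],f["cx"],f["cy"],f["dist_coeffs"],f["R"],f["t"])
    for q in ("pack_bottom","pack_middle","pack_top","tray"):
        print(q,spotter.place_of(q,c)[:4])
E
```

```text
pics
{'clock': 0.0, 'qpos': array([-1.17936540e+00,  3.53681303e-01,  1.63415049e+00,  1.23270259e-05,
        1.15520247e+00, -2.39693920e-03]), 'qvel': array([-0.00201723,  0.00111597,  0.00024337, -0.00174018,  0.00153668,
       -0.00119202]), 'joint_efforts': array([ 1.15256866e-03, -6.05247402e+01, -3.42065442e+01, -7.46484739e-05,
        9.21894272e-03, -2.61381956e-05]), 'eef_pos': array([ 239.74116204, -576.93204642,  403.93379869]), 'tcp_rot': array([-3.14015107e+00, -1.47259554e-05,  3.93822871e-01]), 'contact_force': array([ 0.73521727, -0.90711046, -0.28087253]), 'wrist_torque': array([-0.05771369,  0.01326619,  0.02961056]), 'opening': 0.997345436216564}
scene 480.0527159450927 480.0527159450927 256.79457070084595 191.0421049456357 [-0.14367165  0.          0.          0.          0.        ] [[ 0.50299518  0.86407533 -0.01922694]
 [ 0.50117351 -0.30972255 -0.80802045]
 [-0.70414556  0.39679436 -0.58884062]] [-229.91732555 -252.40164542 1583.62993811]
pack_bottom [{'point': [455.5, -77.7, -1.4], 'conf': 0.91}]
pack_middle [{'point': [663.8, -234.0, 41.0], 'conf': 0.63}]
pack_top [{'point': [665.5, -235.6, 73.3], 'conf': 0.68}, {'point': [483.5, -349.0, 3.4], 'conf': 0.68}]
tray [{'point': [656.2, 237.9, -1.7], 'conf': 0.9}]
top 346.83089660667946 346.83089660667946 257.0446133889827 193.34897034139613 [-0.03077279  0.          0.          0.          0.        ] [[-0.0085417  -0.99994118 -0.00668383]
 [-0.99513235  0.00915649 -0.09812115]
 [ 0.09817658  0.00581318 -0.99515203]] [-55.16075499 545.04857857 809.90336225]
pack_bottom [{'point': [618.1, -228.3, 18.3], 'conf': 0.95}, {'point': [455.2, -83.6, -0.7], 'conf': 0.95}]
pack_middle [{'point': [666.2, -237.9, 67.9], 'conf': 0.49}, {'point': [665.1, -238.6, 43.7], 'conf': 0.38}]
pack_top [{'point': [484.7, -345.9, -5.6], 'conf': 0.79}, {'point': [665.0, -236.8, 46.2], 'conf': 0.34}]
tray [{'point': [656.6, 235.7, 0.8], 'conf': 0.81}]
```

View pics/scene0.png

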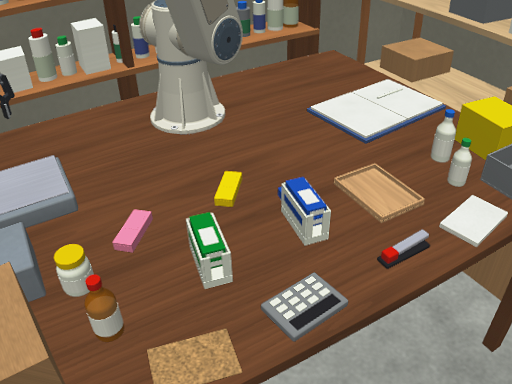

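View pics/top0.png

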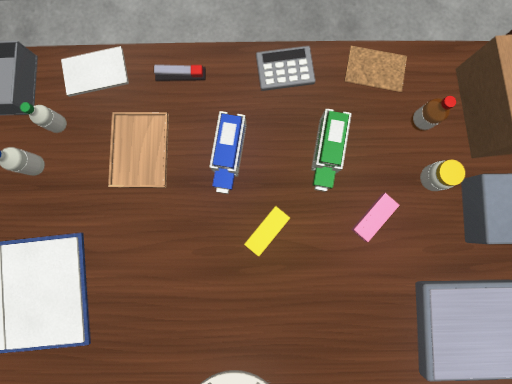

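Scene view: the candidates are the green dispenser at (209,250), the blue dispenser at (305,210), the yellow look-alike at (229,188) and the pink look-alike at (132,230). In the top view these are green (332,150), blue (227,150), yellow (268,231) and pink (377,217), with the tray at (139,150). By the description I choose the green one. Its protruding pack is at top (325,178). I'll check it in a close crop.

```bash
cat > h.py <<'E'
import numpy as np,cv2
def K(f): return np.array([[f["fx"],0,f["cx"]],[0,f["fy"],f["cy"]],[0,0,1.]])
def proj(f,X):
    return cv2.projectPoints(np.atleast_2d(np.array(X,float)),cv2.Rodrigues(np.array(f["R"]))[0],np.array(f["t"],float),K(f),np.array(f["dist_coeffs"]))[0][:,0]
def ray(f,uv):
    n=cv2.undistortPoints(np.array(uv,float).reshape(-1,1,2),K(f),np.array(f["dist_coeffs"]))[:,0]
    R=np.array(f["R"]);d=np.c_[n,np.ones(len(n))]@R
    return -R.T@np.array(f["t"]),d
def onz(f,uv,z):
    c,d=ray(f,uv); return c+d*((z-c[2])/d[:,2])[:,None]
def tri(fa,ua,fb,ub):
    P=[K(f)@np.c_[f["R"],f["t"]] for f in(fa,fb)]
    u=[cv2.undistortPoints(np.array(x,float).reshape(-1,1,2),K(f),np.array(f["dist_coeffs"]),P=K(f))[:,0].T for f,x in((fa,ua),(fb,ub))]
    X=cv2.triangulatePoints(P[0],P[1],u[0],u[1]); return (X[:3]/X[3]).T
E
python3 - <<'E'
from rig import grab_frame
import cv2
a=cv2.imread("pics/top0.png")[100:200,300:370]; b=cv2.imread("pics/scene0.png")[195:300,170:250]
cv2.imwrite("pics/c1.png",cv2.resize(a,None,fx=6,fy=6,interpolation=cv2.INTER_CUBIC)[:600])
cv2.imwrite("pics/c2.png",cv2.resize(b,None,fx=5.6,fy=5.6,interpolation=cv2.INTER_CUBIC))
E
```

```text
(no output)
```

View pics/c1.png

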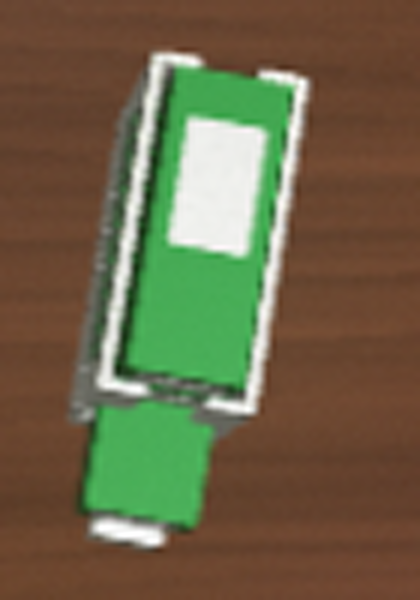

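View pics/c2.png

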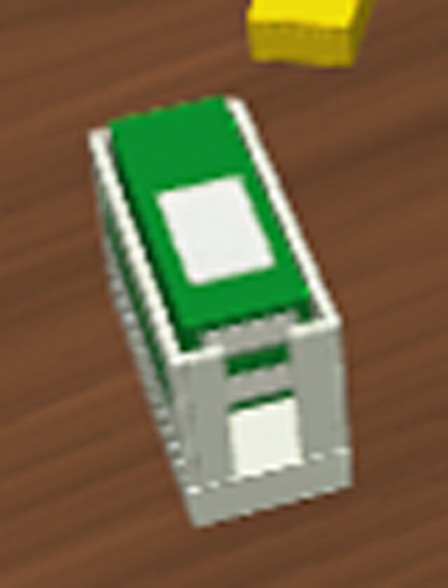

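```bash
python3 - <<'E'
from rig import grab_frame
from h import *
ft,fs=grab_frame("top"),grab_frame("scene")
px=lambda L,s,o:(np.array(L,float)+.5)/s-.5+np.array(o)
T=px([(167,243),(247,257),(190,117),(268,128),(120,372),(245,388),(175,68),(297,85)],6,(300,100))
S=px([(240,177),(158,195),(274,265),(195,283),(230,98),(112,122),(308,300),(185,328)],5.6,(170,195))
X=tri(ft,T,fs,S);print(X.round(1))
for a,b in((0,2),(1,3),(4,6),(5,7)):
    d=X[b]-X[a];print("yaw",np.arctan2(d[1],d[0]),np.linalg.norm(d))
print("centre",X[4:].mean(0))
B=px([(82,512),(197,528),(97,405),(213,425)],6,(300,100))
for z in (44,):
    Y=onz(ft,B,z);print(Y.round(1))
    print(np.arctan2(*(Y[2]-Y[0])[[1,0]]),np.arctan2(*(Y[3]-Y[1])[[1,0]]),np.linalg.norm(Y[1]-Y[0]))
# wall-tops z=82
W=px([(100,388),(255,410),(155,55),(308,78)],6,(300,100));print(onz(ft,W,82).round(1))
# mask fit of yaw of the bottom pack
im=ft["img"].astype(int);g=(im[...,1]-im[...,0]>40)&(im[...,1]-im[...,2]>20)
h=cv2.cvtColor(ft["img"],cv2.COLOR_RGB2GRAY)
a=cv2.imread("pics/top0.png")[95:205,100:180];cv2.imwrite("pics/c3.png",cv2.resize(a,None,fx=5,fy=5,interpolation=cv2.INTER_CUBIC))
b=cv2.imread("pics/scene0.png")[155:230,325:435];cv2.imwrite("pics/c4.png",cv2.resize(b,None,fx=5,fy=5,interpolation=cv2.INTER_CUBIC))
E
```

```text
[[ 657.9 -220.1   91.1]
 [ 652.1 -250.2   91.6]
 [ 706.8 -230.6   90.6]
 [ 702.1 -259.2   92. ]
 [ 609.6 -201.3   87.3]
 [ 602.7 -247.3   90.2]
 [ 726.5 -226.9   87.9]
 [ 719.3 -271.3   90.4]]
yaw -0.21151931694605922 49.969045631861746
yaw -0.17924027181387636 50.816115624152246
yaw -0.2154211996156338 119.65369263274911
yaw -0.20333052597742107 119.05366244218911
centre [ 664.54714842 -236.70498255   88.97011431]
[[ 561.7 -193.3   44. ]
 [ 554.9 -238.5   44. ]
 [ 604.3 -200.3   44. ]
 [ 595.9 -246.1   44. ]]
-0.16295967744451093 -0.1832070621723174 45.720405237758634
[[ 604.2 -195.3   82. ]
 [ 595.3 -253.7   82. ]
 [ 734.1 -220.    82. ]
 [ 724.5 -278.7   82. ]]
```

View pics/c3.png

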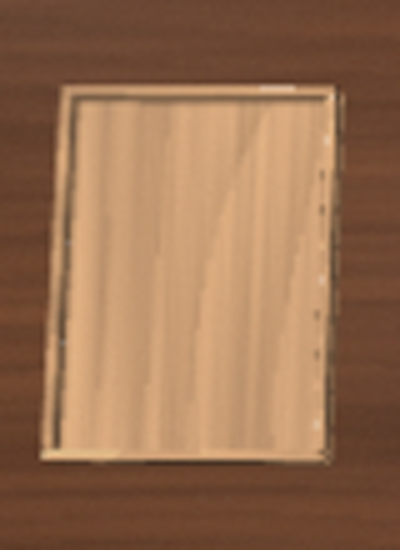

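View pics/c4.png

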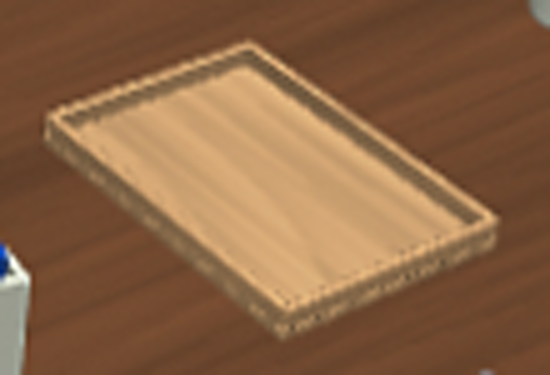

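```bash
cat >> h.py <<'E'
def rel(p0,yaw,p1,yaw1):
    d=np.array(p1,float)-np.array(p0,float);c,s=np.cos(yaw),np.sin(yaw)
    tw=-(yaw1-yaw);tw=(tw+np.pi)%(2*np.pi)-np.pi
    return np.array([c*d[0]+s*d[1],s*d[0]-c*d[1],-d[2]])/1000, tw/np.pi
E
python3 - <<'E'
from rig import grab_frame
from h import *
ft,fs=grab_frame("top"),grab_frame("scene")
px=lambda L,s,o:(np.array(L,float)+.5)/s-.5+np.array(o)
T=px([(42,460),(330,462),(65,88),(335,87)],5,(100,95))
S=px([(250,42),(48,118),(495,222),(280,305)],5,(325,155))
X=tri(ft,T,fs,S);print(X.round(1),X.mean(0));A=onz(ft,T,18);print(A.round(1),A.mean(0));A=onz(fs,S,18);print(A.round(1),A.mean(0))
for a,b in((0,2),(1,3)):
    d=X[b]-X[a];print(np.arctan2(d[1],d[0]),np.hypot(*d[:2]))
print(rel([239.8,-577.2,404.7],.3938,[568.1,-217.8,300],-.187))
# overlay of estimated models
def rect(cx,cy,z,yaw,l,w):
    c,s=np.cos(yaw),np.sin(yaw);return [[cx+c*a*l/2-s*b*w/2,cy+s*a*l/2+c*b*w/2,z] for a,b in((1,1),(1,-1),(-1,-1),(-1,1))]
y=-.187
for n,f in(("t",ft),("s",fs)):
    im=cv2.resize(f["img"][:,:,::-1],None,fx=5,fy=5)
    for R in (rect(617.3,-227.1,44,y,120,46),rect(664.6,-236.9,92,y,120,46),rect(664.6,-236.9,82,y,134,60)):
        cv2.polylines(im,[((proj(f,R)+.5)*5).astype(int)],True,(0,0,255),1)
    o=(300,100) if n=="t" else (165,195)
    cv2.imwrite(f"pics/o{n}.png",im[o[1]*5:(o[1]+105)*5,o[0]*5:(o[0]+85)*5])
E
```

```text
[[566.1 308.8  15. ]
 [565.4 168.2  14.6]
 [755.1 303.3  15.4]
 [751.3 163.8  20.2]] [659.4569163  236.01779321  16.29930277]
[[565.5 307.   18. ]
 [563.1 164.   18. ]
 [754.2 302.3  18. ]
 [752.6 165.2  18. ]] [658.83126637 234.63638684  18.        ]
[[569.4 305.8  18. ]
 [569.5 167.   18. ]
 [757.3 300.3  18. ]
 [749.3 165.3  18. ]] [661.37645212 234.57380246  18.        ]
-0.028999897761859503 188.9923946634815
-0.02359582739531528 185.974732675459
(array([ 0.44107305, -0.20592187,  0.1047    ]), 0.18487438189554561)
```

View pics/ot.png

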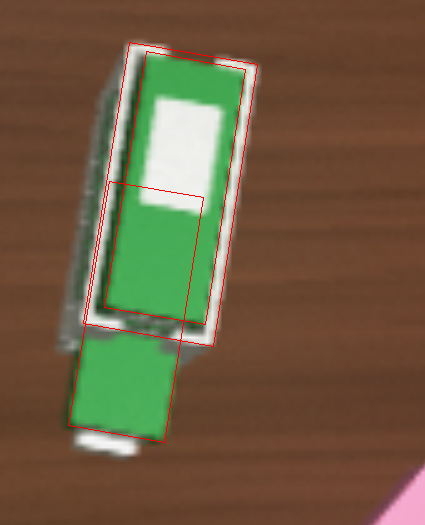

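View pics/os.png

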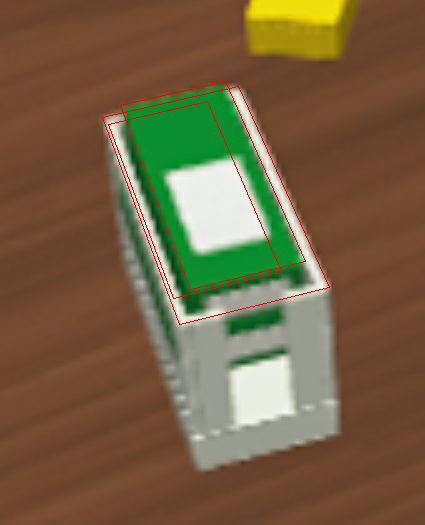

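The overlays fit in both views: the dispenser has yaw -0.187 and the pack front middle is at about (558,-216). The tray centre is about (658.5,235.5) with yaw -0.03. I'll move to a hover above the pack's front end.

Request:
apply_moves:
  motion: "1 0.441 -0.206 0.105 0.185;1 0.441 -0.206 0.105 0.185;1 0.441 -0.206 0.105 0.185;1 0.441 -0.206 0.105 0.185;1 0.441 -0.206 0.105 0.185;1 0.441 -0.206 0.105 0.185;1 0.441 -0.206 0.105 0.185;1 0.441 -0.206 0.105 0.185;1 0.441 -0.206 0.105 0.185;1 0.441 -0.206 0.105 0.185;1 0.441 -0.206 0.105 0.185;1 0.441 -0.206 0.105 0.185;1 0.441 -0.206 0.105 0.185;1 0.441 -0.206 0.105 0.185;1 0.441 -0.206 0.105 0.185;1 0.441 -0.206 0.105 0.185"
  squeeze: 40

```text
clock: 2.03
eef_pos: [567.4, -218.5, 299.9]
tcp_rot: [3.141, 0.0, -0.188]
contact_force: [-0.8, -1.7, -0.7]
opening: 1.0
```

Request:
apply_moves:
  motion: "1 0 0 0.03 0;1 0 0 0.06 0;1 0 0 0.08 0;1 0 0 0.095 0;1 0 0 0.103 0;1 0 0 0.103 0;1 0 0 0.103 0"

```text
clock: 2.62
eef_pos: [567.8, -218.6, 197.2]
tcp_rot: [3.142, -0.0, -0.189]
contact_force: [0.5, -0.8, 0.9]
opening: 1.005
```

```bash
python3 - <<'E'
from rig import r,grab_frame
import cv2
print(r.sense()["contact_force"])
for c,o,s in(("top",(280,90),5.5),("scene",(150,150),5.5)):
    f=grab_frame(c);cv2.imwrite(f"pics/d_{c}.png",cv2.resize(f["img"][o[1]:o[1]+105,o[0]:o[0]+130,::-1],None,fx=s,fy=s,interpolation=cv2.INTER_CUBIC))
E
```

```text
[ 0.47360084 -0.83771205  0.92045533]
```

View pics/d_top.png

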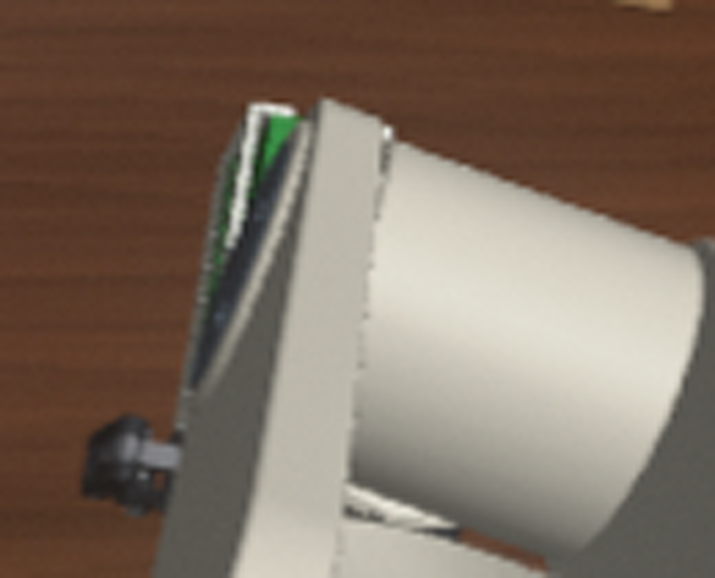

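View pics/d_scene.png

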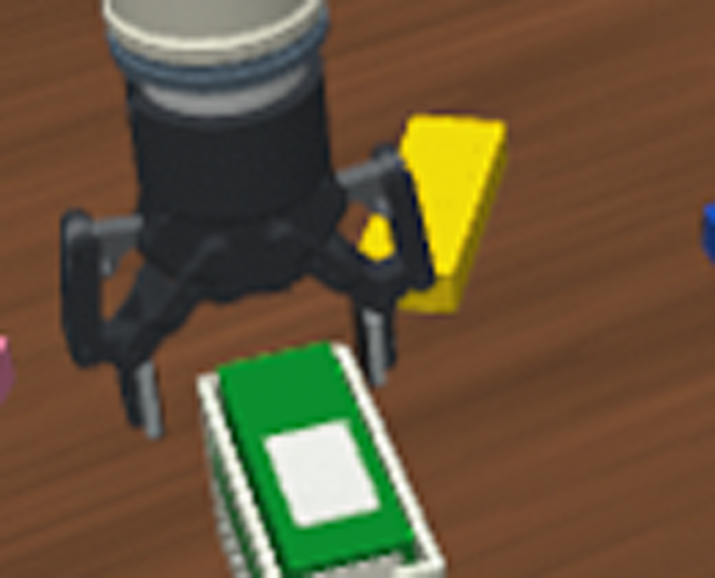

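The crop shows both fingers standing on either side of the dispenser's front: left tip at crop (152,435), right tip at (378,380). The body is clear of the top pack. I'll close the fingers.

Request:
apply_moves:
  motion: "-1 0 0 0 0;-1 0 0 0 0;-1 0 0 0 0;-1 0 0 0 0;-1 0 0 0 0;-1 0 0 0 0;-1 0 0 0 0;-1 0 0 0 0;-1 0 0 0 0;-1 0 0 0 0"
  squeeze: 40

```text
clock: 3.55
eef_pos: [568.2, -217.8, 197.5]
tcp_rot: [3.141, -0.001, -0.187]
contact_force: [-1.6, -0.2, 6.0]
opening: 0.53
```

Opening 0.53 is about 45 mm, so the pack is held. I'll pull straight back, starting slowly.

Request:
apply_moves:
  motion: "-1 -0.005 0 0 0;-1 -0.01 0 0 0;-1 -0.016 0 0 0;-1 -0.022 0 0 0;-1 -0.028 0 0 0;-1 -0.034 0 0 0;-1 -0.04 0 0 0"

```text
clock: 4.13
eef_pos: [529.7, -210.6, 197.5]
tcp_rot: [3.141, -0.005, -0.187]
contact_force: [7.8, -1.2, -0.7]
opening: 0.53
```

```bash
python3 - <<'E'
from rig import r,grab_frame
import cv2
print(r.sense()["contact_force"])
for c,o,s in(("top",(280,90),5.5),("scene",(150,150),5.5)):
    f=grab_frame(c);cv2.imwrite(f"pics/e_{c}.png",cv2.resize(f["img"][o[1]:o[1]+105,o[0]:o[0]+130,::-1],None,fx=s,fy=s,interpolation=cv2.INTER_CUBIC))
E
```

```text
[ 7.77327344 -1.23713562 -0.65394712]
```

View pics/e_top.png

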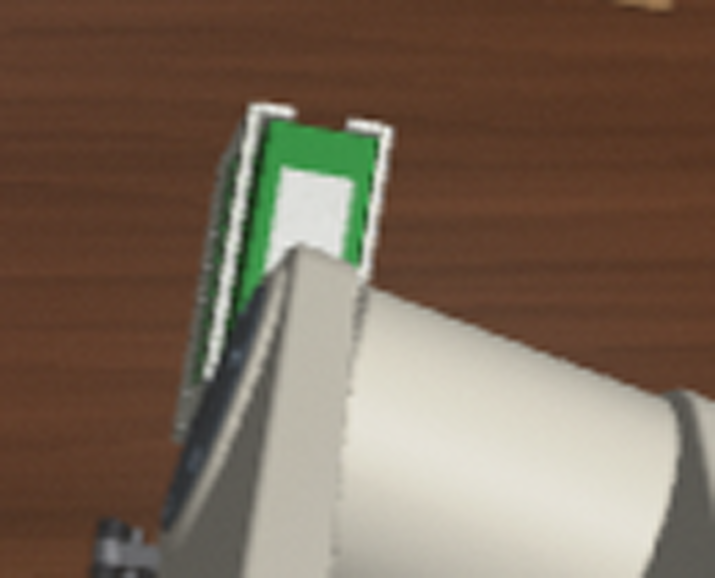

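View pics/e_scene.png

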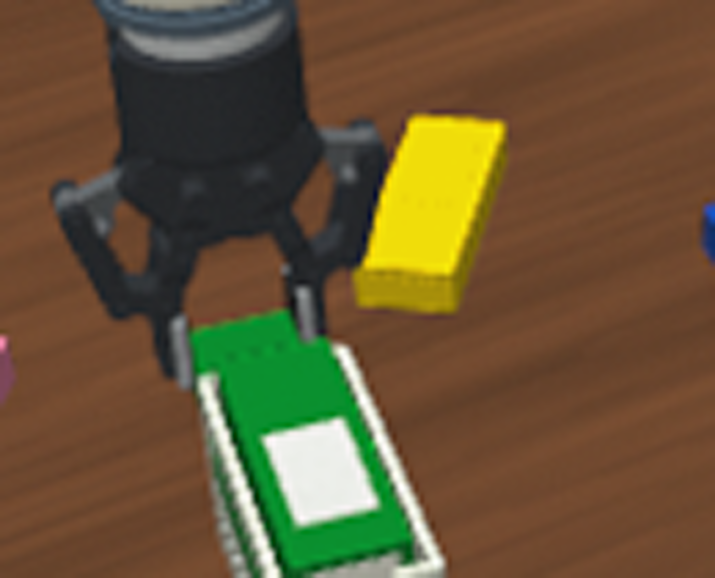

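The bottom pack follows the fingers in the scene crop, with its top at (245,330). The upper packs stay put and the pull force is about 8 N. I'll continue the pull.

Request:
apply_moves:
  motion: "-1 -0.006 0 0 0;-1 -0.012 0 0 0;-1 -0.018 0 0 0;-1 -0.024 0 0 0;-1 -0.03 0 0 0;-1 -0.036 0 0 0;-1 -0.042 0 0 0;-1 -0.048 0 0 0;-1 -0.054 0 0 0;-1 -0.06 0 0 0;-1 -0.066 0 0 0;-1 -0.072 0 0 0;-1 -0.078 0 0 0;-1 -0.078 0 0 0"

```text
clock: 5.4
eef_pos: [450.3, -195.2, 196.3]
tcp_rot: [-3.141, 0.003, -0.188]
contact_force: [-4.1, -0.1, 3.3]
opening: 0.528
```

```bash
python3 - <<'E'
from rig import r,grab_frame
import cv2
print(r.sense()["contact_force"])
for c,o,s in(("top",(250,90),4),("scene",(150,150),5.5)):
    f=grab_frame(c);cv2.imwrite(f"pics/f_{c}.png",cv2.resize(f["img"][o[1]:o[1]+140,o[0]:o[0]+130,::-1],None,fx=4,fy=4,interpolation=cv2.INTER_CUBIC))
E
```

```text
[-4.09243685 -0.08848279  3.32404634]
```

View pics/f_top.png

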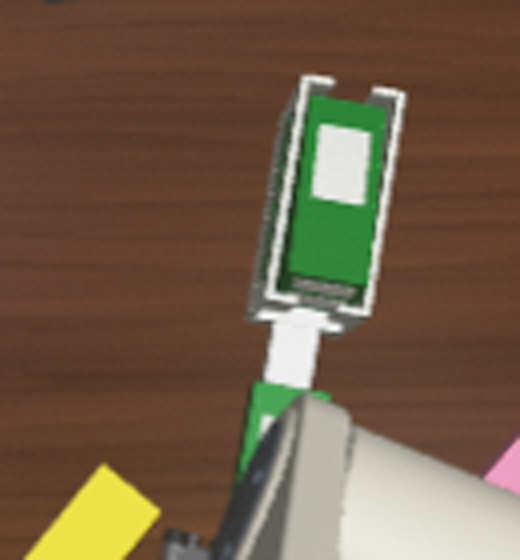

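View pics/f_scene.png

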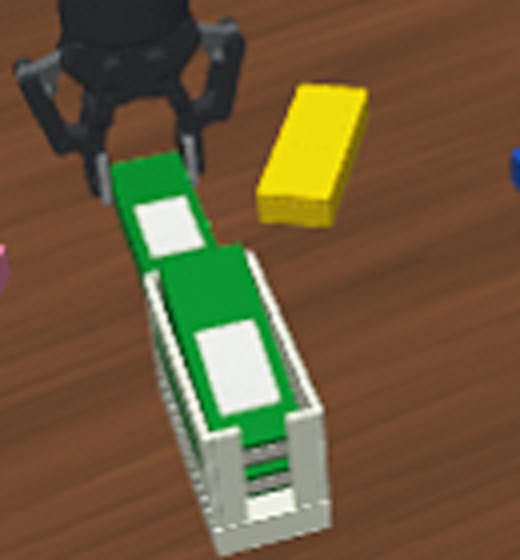

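The pack is out. The tongue is bare at top crop (292,350), and both upper packs sank and stayed inside the walls. I'll lift.

Request:
apply_moves:
  motion: "-1 0 0 -0.006 0;-1 0 0 -0.015 0;-1 0 0 -0.03 0;-1 0 0 -0.05 0;-1 0 0 -0.07 0;-1 0 0 -0.09 0;-1 0 0 -0.11 0;-1 0 0 -0.125 0;-1 0 0 -0.125 0;-1 0 0 -0.125 0"

```text
clock: 6.33
eef_pos: [452.3, -195.7, 322.5]
tcp_rot: [3.141, -0.002, -0.187]
contact_force: [0.6, 0.3, -1.8]
opening: 0.529
```

```bash
python3 - <<'E'
from rig import r,grab_frame
from h import *
import cv2
s=r.sense();print(s["contact_force"],s["opening"])
f=grab_frame("scene");o=(140,80);cv2.imwrite("pics/g.png",cv2.resize(f["img"][o[1]:o[1]+140,o[0]:o[0]+130,::-1],None,fx=4,fy=4,interpolation=cv2.INTER_CUBIC))
y=-.027;c,sn=np.cos(y),np.sin(y)
# pack centre is ~49 mm from grasp along +tool x
t=np.array([658.5-49*c,235.5-49*sn,322])
print(t,rel([450.3,-195.2,322],-.187,t,y), s["eef_pos"])
E
```

```text
[ 0.56102627  0.34349637 -1.78090667] 0.5290552625357479
[609.51785942 236.82283926 322.        ] (array([ 0.07612387, -0.45409164, -0.        ]), -0.050929581789406556) [ 452.25160355 -195.7342973   322.54416575]
```

View pics/g.png

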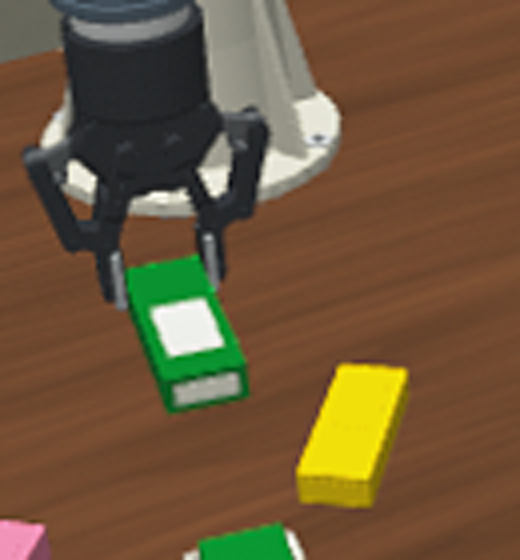

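The pack hangs level in the fingers, with its rear face at crop (205,390). I'll carry it over to the tray, staying above the blue dispenser.

Request:
apply_moves:
  motion: "-1 0.004 -0.025 0 -0.003;-1 0.01 -0.055 0 -0.007;-1 0.015 -0.09 0 -0.01;-1 0.02 -0.125 0 -0.014;-1 0.026 -0.16 0 -0.018;-1 0.032 -0.195 0 -0.022;-1 0.038 -0.23 0 -0.026;-1 0.043 -0.265 0 -0.03;-1 0.049 -0.3 0 -0.034;-1 0.055 -0.335 0 -0.038;-1 0.06 -0.37 0 -0.042;-1 0.066 -0.405 0 -0.046;-1 0.07 -0.43 0 -0.049;-1 0.074 -0.448 0 -0.051;-1 0.074 -0.454 0 -0.051;-1 0.074 -0.454 0 -0.051;-1 0.074 -0.454 0 -0.051"

```text
clock: 7.8
eef_pos: [608.7, 236.0, 320.3]
tcp_rot: [3.14, 0.002, -0.027]
contact_force: [-0.4, 0.0, -1.9]
opening: 0.531
```

```bash
python3 - <<'E'
from rig import r,grab_frame
import cv2
for c,o in(("top",(60,80)),("scene",(280,50))):
    f=grab_frame(c);cv2.imwrite(f"pics/h_{c}.png",cv2.resize(f["img"][o[1]:o[1]+140,o[0]:o[0]+180,::-1],None,fx=4,fy=4,interpolation=cv2.INTER_CUBIC))
E
```

```text
(no output)
```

View pics/h_top.png

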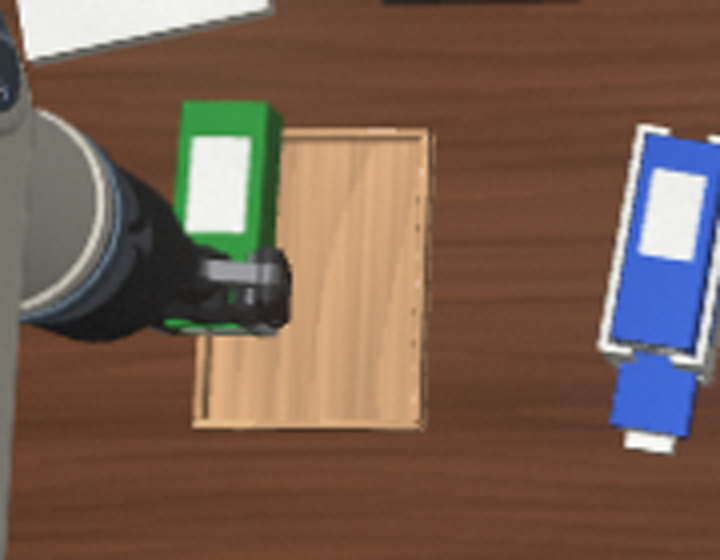

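View pics/h_scene.png

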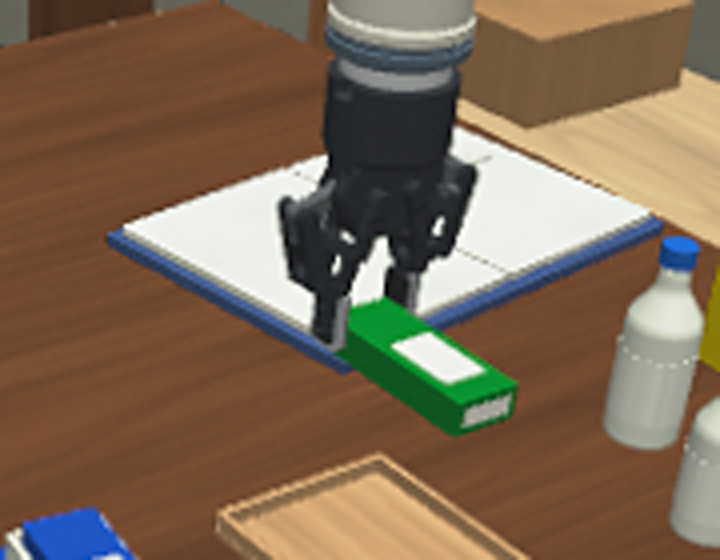

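```bash
python3 - <<'E'
from rig import r,grab_frame
from h import *
ft,fs=grab_frame("top"),grab_frame("scene")
px=lambda L,s,o:(np.array(L,float)+.5)/s-.5+np.array(o)
T=px([(190,137),(252,137),(186,230),(243,233)],4,(60,80));S=px([(487,370),(440,384),(437,332),(392,346)],4,(280,50))
X=tri(ft,T,fs,S);print(X.round(1),X.mean(0)-[15,0,24],r.sense()["eef_pos"])
E
```

```text
[[699.5 249.1 165.9]
 [697.8 214.7 166.6]
 [651.9 252.  166.4]
 [648.8 220.6 165.2]] [659.48328017 234.09120018 142.01403237] [609.12086178 235.35859635 321.56163246]
```

The pack is level and centred over the tray at about (659.5,234), underside near 142–145 mm. I'll lower it, slowing near the floor.

Request:
apply_moves:
  motion: "-1 0 0 0.015 0;-1 0 0 0.035 0;-1 0 0 0.055 0;-1 0 0 0.075 0;-1 0 0 0.095 0;-1 0 0 0.11 0;-1 0 0 0.12 0;-1 0 0 0.126 0;-1 0 0 0.13 0;-1 0 0 0.132 0;-1 0 0 0.134 0;-1 0 0 0.134 0;-1 0 0 0.134 0"

```text
clock: 9.08
eef_pos: [609.6, 236.6, 188.3]
tcp_rot: [-3.141, -0.001, -0.027]
contact_force: [0.0, -0.1, -0.9]
opening: 0.529
```

```bash
python3 - <<'E'
from rig import r,grab_frame
import cv2
print(r.sense())
f=grab_frame("scene");o=(310,110);cv2.imwrite("pics/i.png",cv2.resize(f["img"][o[1]:o[1]+120,o[0]:o[0]+140,::-1],None,fx=5,fy=5,interpolation=cv2.INTER_CUBIC))
E
```

```text
{'clock': 9.0833, 'qpos': array([ 3.67969445e-01,  6.48848973e-01,  1.70141863e+00, -9.27012019e-06,
        7.90440806e-01,  1.96589816e+00]), 'qvel': array([ 0.00083689, -0.00185186, -0.00049722,  0.00178444,  0.00146349,
       -0.00194267]), 'joint_efforts': array([-4.73059248e-02, -7.12244296e+01, -2.51060039e+01, -1.88561738e-02,
       -7.01636681e-02, -2.02951510e-04]), 'eef_pos': array([609.5920825 , 236.62182654, 188.29534212]), 'tcp_rot': array([-3.14125839e+00, -8.18658961e-04, -2.71260032e-02]), 'contact_force': array([ 0.01813966, -0.09419097, -0.87628464]), 'wrist_torque': array([0.06329872, 0.08077815, 0.05551154]), 'opening': 0.5291008390078583}
```

View pics/i.png

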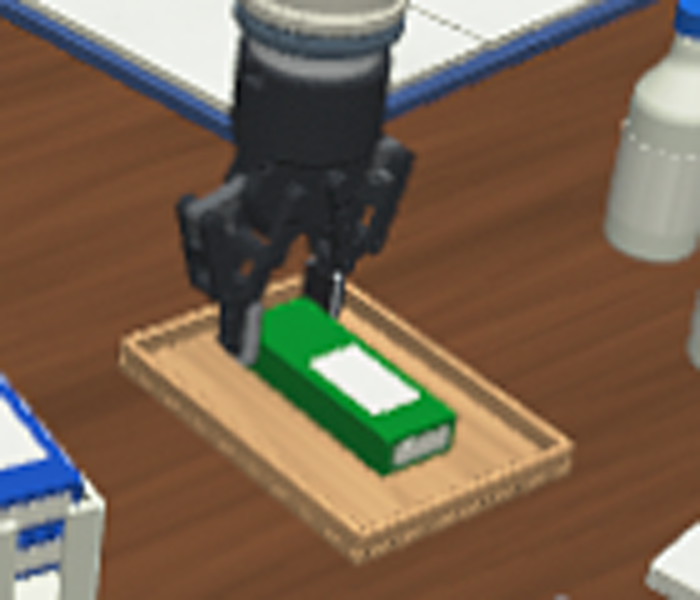

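It sits inside the walls, still about 6 mm above the floor with no contact. I'll lower the last bit until force shows.

Request:
apply_moves:
  motion: "-1 0 0 0.001 0;-1 0 0 0.002 0;-1 0 0 0.003 0;-1 0 0 0.004 0;-1 0 0 0.005 0;-1 0 0 0.005 0;-1 0 0 0.005 0"

```text
clock: 9.72
eef_pos: [609.3, 236.5, 182.6]
tcp_rot: [3.142, 0.0, -0.027]
contact_force: [-0.5, 0.3, -1.0]
opening: 0.526
```

Request:
apply_moves:
  motion: "-1 0 0 0.0005 0;-1 0 0 0.001 0;-1 0 0 0.0015 0;-1 0 0 0.0015 0;-1 0 0 0.0015 0"

```text
clock: 10.13
eef_pos: [609.4, 236.6, 182.5]
tcp_rot: [-3.142, -0.0, -0.027]
contact_force: [-4.6, -0.8, 12.3]
opening: 0.529
```

Floor contact at about 12 N. I'll back off slightly and release with a partial opening.

Request:
apply_moves:
  motion: "-1 0 0 -0.0005 0;0.12 0 0 -0.0005 0;0.2 0 0 -0.0005 0;0.3 0 0 -0.0005 0;0.4 0 0 -0.0005 0;0.4 0 0 -0.0005 0;0.4 0 0 -0.0005 0;0.4 0 0 -0.0005 0"

```text
clock: 10.8
eef_pos: [609.3, 236.5, 181.5]
tcp_rot: [3.141, 0.0, -0.027]
contact_force: [-0.6, -0.1, -0.3]
opening: 0.698
```

Request:
apply_moves:
  motion: "0.4 0 0 -0.01 0;0.4 0 0 -0.025 0;0.4 0 0 -0.045 0;0.4 0 0 -0.075 0;0.4 0 0 -0.11 0;0.4 -0.03 0 -0.15 0;0.4 -0.07 0 -0.19 0;0.4 -0.11 0 -0.22 0;0.4 -0.15 0 -0.22 0;0.4 -0.19 0 -0.22 0;0.4 -0.22 0 -0.22 0;0.4 -0.22 0 -0.22 0;0.4 -0.22 0 -0.22 0"

```text
clock: 11.88
eef_pos: [386.7, 242.2, 402.7]
tcp_rot: [-3.141, -0.0, -0.025]
contact_force: [-0.6, 0.7, 0.1]
opening: 0.704
```

```bash
python3 - <<'E'
from rig import r,grab_frame,spotter
import cv2
for c in("top","scene"):
    f=grab_frame(c);cv2.imwrite(f"pics/j_{c}.png",cv2.resize(f["img"][:,:,::-1],(800,600),interpolation=cv2.INTER_CUBIC))
    for q in("pack_bottom","pack_middle","pack_top"):print(c,q,spotter.place_of(q,c)[:4])
E
```

```text
top pack_bottom [{'point': [453.0, -85.2, -1.5], 'conf': 0.9}, {'point': [659.2, 234.3, 1.6], 'conf': 0.75}]
top pack_middle []
top pack_top [{'point': [660.4, -233.2, 61.3], 'conf': 0.78}, {'point': [484.8, -346.3, -2.5], 'conf': 0.67}, {'point': [660.4, 238.0, 2.4], 'conf': 0.6}]
scene pack_bottom [{'point': [457.9, -80.2, -0.0], 'conf': 0.56}]
scene pack_middle []
scene pack_top [{'point': [483.8, -348.0, 3.2], 'conf': 0.74}, {'point': [662.6, -233.4, 62.9], 'conf': 0.6}, {'point': [656.6, 234.4, 10.1], 'conf': 0.59}]
```

View pics/j_top.png

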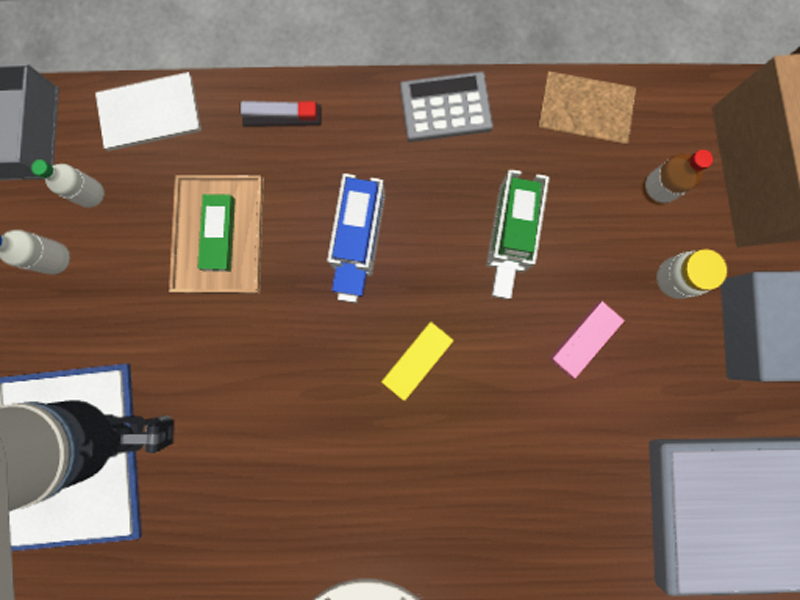

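View pics/j_scene.png

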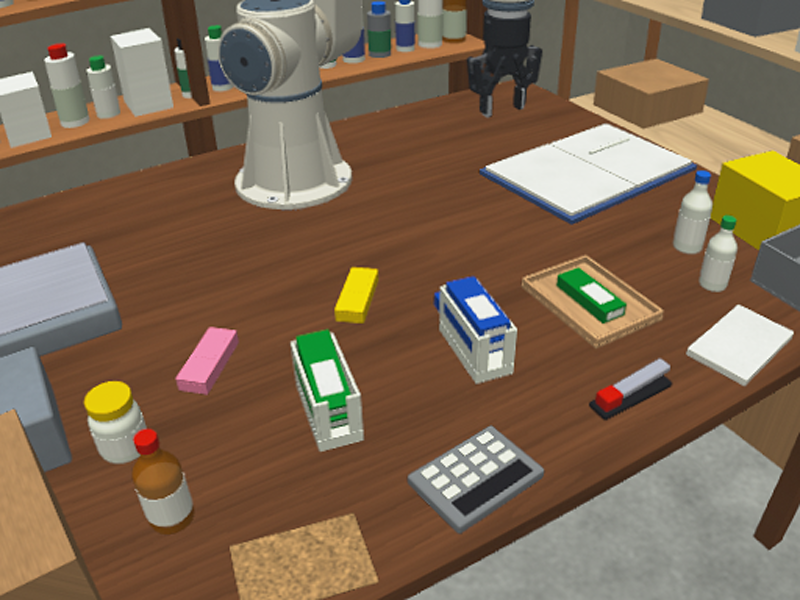

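The green pack lies in the tray at top (215,232) and the arm is clear. The spotter puts the top pack's origin at z≈62 where about 44 is expected. I'll check its height myself.

```bash
python3 - <<'E'
from rig import r,grab_frame
from h import *
def rect(cx,cy,z,yaw,l,w):
    c,s=np.cos(yaw),np.sin(yaw);return [[cx+c*a*l/2-s*b*w/2,cy+s*a*l/2+c*b*w/2,z] for a,b in((1,1),(1,-1),(-1,-1),(-1,1))]
ims=[]
for n,o in(("top",(300,100)),("scene",(165,200))):
    f=grab_frame(n);im=cv2.resize(f["img"][:,:,::-1],None,fx=5,fy=5,interpolation=cv2.INTER_CUBIC)
    for z,col in((68,(0,0,255)),(92,(255,0,255))):
        cv2.polylines(im,[((proj(f,rect(663.5,-236.7,z,-.187,120,46))+.5)*5).astype(int)],True,col,1)
    ims.append(im[o[1]*5:(o[1]+100)*5,o[0]*5:(o[0]+80)*5])
cv2.imwrite("pics/k.png",np.hstack(ims))
E
```

```text
(no output)
```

View pics/k.png

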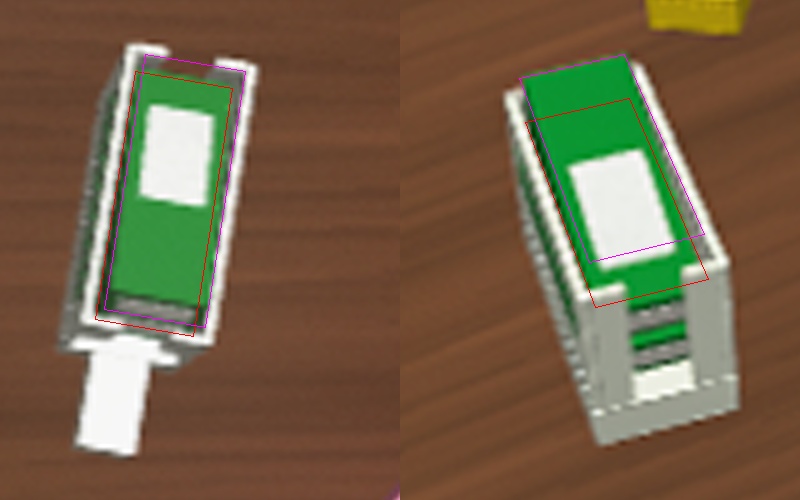

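```bash
python3 - <<'E'
from rig import r,grab_frame
from h import *
ft,fs=grab_frame("top"),grab_frame("scene")
for n,f,o in(("t",ft,(305,100)),("s",fs,(180,195))):
    cv2.imwrite(f"pics/l{n}.png",cv2.resize(f["img"][o[1]:o[1]+100,o[0]:o[0]+70,::-1],None,fx=6,fy=6,interpolation=cv2.INTER_CUBIC))
px=lambda L,s,o:(np.array(L,float)+.5)/s-.5+np.array(o)
T=px([(140,195),(207,207),(150,105),(214,115),(108,290),(205,312)],5,(300,100))
S=px([(240,150),(168,167),(275,250),(205,268),(225,55),(122,78)],5,(165,200))
print(tri(ft,T,fs,S).round(1))
E
```

```text
[[ 662.4 -222.    86.1]
 [ 656.7 -252.    86.3]
 [ 709.1 -230.7   71.9]
 [ 704.3 -259.6   72.4]
 [ 616.  -205.    97.2]
 [ 605.9 -248.3   96. ]]
```

View pics/lt.png

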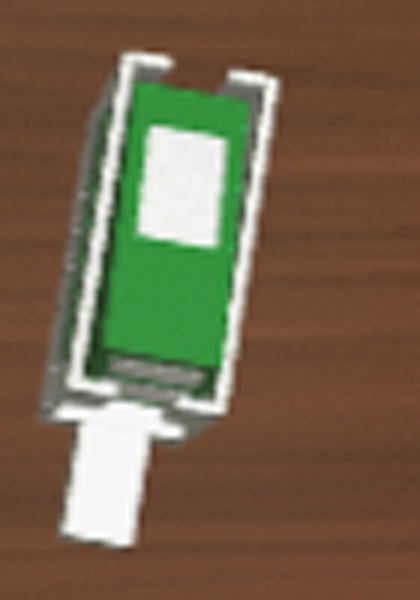

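View pics/ls.png

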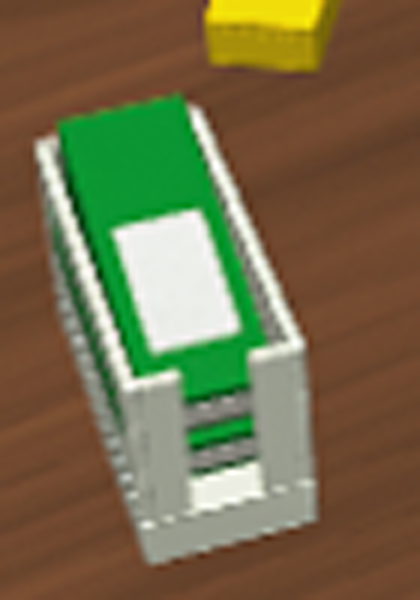

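The top pack did not settle level. Its front edge is at z≈97 and its rear at about 65 (pitch roughly 0.29 rad), so the upper packs jammed behind the front lips. I'll mend it by pressing gently on the front end of the top pack with shut fingers. First I hover with the fingers shut.

Request:
apply_moves:
  motion: "-1 0.252 0.466 0.083 0.051;-1 0.252 0.466 0.083 0.051;-1 0.252 0.466 0.083 0.051;-1 0.252 0.466 0.083 0.051;-1 0.252 0.466 0.083 0.051;-1 0.252 0.466 0.083 0.051;-1 0.252 0.466 0.083 0.051;-1 0.252 0.466 0.083 0.051;-1 0.252 0.466 0.083 0.051;-1 0.252 0.466 0.083 0.051;-1 0.252 0.466 0.083 0.051;-1 0.252 0.466 0.083 0.051;-1 0.252 0.466 0.083 0.051;-1 0.252 0.466 0.083 0.051;-1 0.252 0.466 0.083 0.051;-1 0.252 0.466 0.083 0.051;-1 0.252 0.466 0.083 0.051"

```text
clock: 13.9
eef_pos: [628.3, -229.2, 318.7]
tcp_rot: [-3.141, 0.001, -0.187]
contact_force: [0.1, -0.4, -0.6]
opening: 0.001
```

Request:
apply_moves:
  motion: "-1 0 0 0.02 0;-1 0 0 0.035 0;-1 0 0 0.045 0;-1 0 0 0.047 0;-1 0 0 0.049 0;-1 0 0 0.051 0;-1 0 0 0.053 0;-1 0 0 0.055 0;-1 0 0 0.055 0"

```text
clock: 14.65
eef_pos: [628.7, -230.2, 263.8]
tcp_rot: [3.142, -0.0, -0.187]
contact_force: [-1.5, -1.1, 1.3]
opening: 0.001
```

```bash
python3 - <<'E'
from rig import r,grab_frame
import cv2
f=grab_frame("scene");o=(150,150);cv2.imwrite("pics/m.png",cv2.resize(f["img"][o[1]:o[1]+140,o[0]:o[0]+120,::-1],None,fx=4,fy=4,interpolation=cv2.INTER_CUBIC))
E
```

```text
(no output)
```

View pics/m.png

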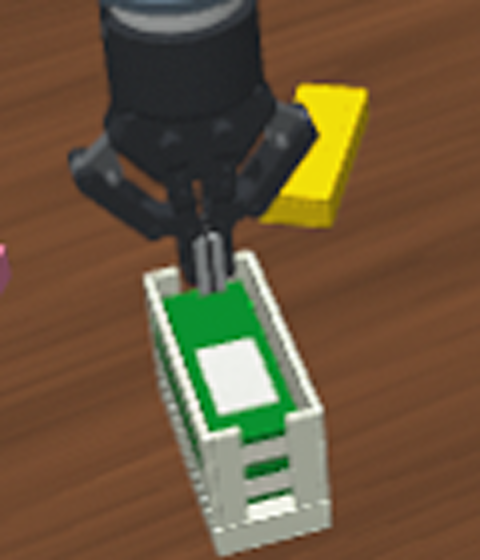

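Light contact was enough: the front end dropped below the wall tops, front edge now at crop (165–245, 290). I'll retreat and measure.

Request:
apply_moves:
  motion: "-1 0 0 -0.03 0;-1 0 0 -0.07 0;-1 -0.03 0 -0.11 0;-1 -0.07 0 -0.13 0;-1 -0.11 0 -0.13 0;-1 -0.15 0 -0.13 0;-1 -0.19 0 -0.13 0;-1 -0.22 0.03 -0.13 0;-1 -0.22 0.07 -0.13 0;-1 -0.22 0.11 -0.13 0;-1 -0.22 0.15 -0.13 0;-1 -0.22 0.19 -0.13 0;-1 -0.22 0.22 -0.13 0;-1 -0.22 0.22 -0.13 0;-1 -0.22 0.22 -0.13 0"

```text
clock: 15.95
eef_pos: [370.9, -406.6, 393.7]
tcp_rot: [3.142, -0.0, -0.19]
contact_force: [0.3, 0.6, -0.2]
opening: -0.001
```

```bash
python3 - <<'E'
from rig import r,grab_frame
from h import *
def rect(cx,cy,z,yaw,l,w):
    c,s=np.cos(yaw),np.sin(yaw);return [[cx+c*a*l/2-s*b*w/2,cy+s*a*l/2+c*b*w/2,z] for a,b in((1,1),(1,-1),(-1,-1),(-1,1))]
ims=[]
for n,o in(("top",(300,100)),("scene",(165,200))):
    f=grab_frame(n);im=cv2.resize(f["img"][:,:,::-1],None,fx=5,fy=5,interpolation=cv2.INTER_CUBIC)
    cv2.imwrite(f"pics/n_{n}.png",im[o[1]*5:(o[1]+100)*5,o[0]*5:(o[0]+80)*5])
    cv2.polylines(im,[((proj(f,rect(663.5,-236.7,68,-.187,120,46))+.5)*5).astype(int)],True,(0,0,255),1)
    ims.append(im[o[1]*5:(o[1]+100)*5,o[0]*5:(o[0]+80)*5])
cv2.imwrite("pics/n.png",np.hstack(ims))
E
```

```text
(no output)
```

View pics/n.png

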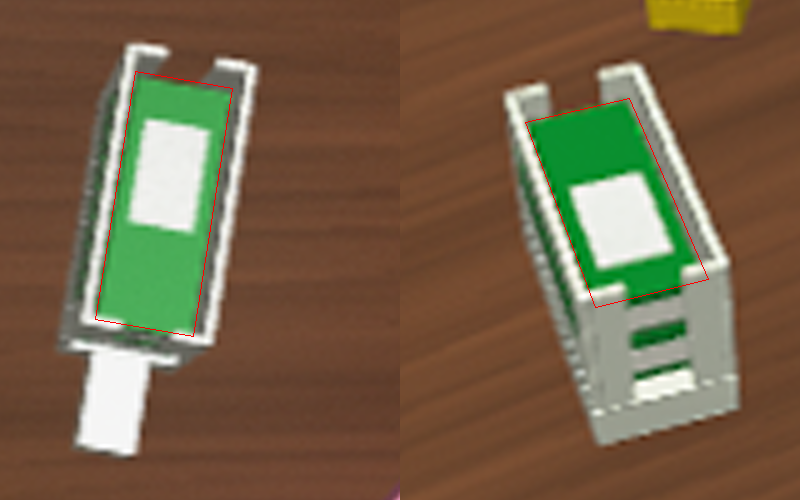

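View pics/n_scene.png

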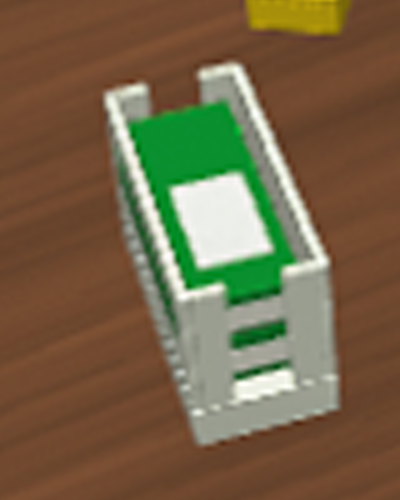

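The level outline at z=68 now matches the top pack in both views, so both upper packs sank 24 mm and lie level. The middle pack does not stick out over the bare tongue. I'll take a last look at the tray pack and hand in.

```bash
python3 - <<'E'
from rig import r,grab_frame
from h import *
y=-.027
def rect(cx,cy,z,yaw,l,w):
    c,s=np.cos(yaw),np.sin(yaw);return [[cx+c*a*l/2-s*b*w/2,cy+s*a*l/2+c*b*w/2,z] for a,b in((1,1),(1,-1),(-1,-1),(-1,1))]
ims=[]
for n,o in(("top",(90,90)),("scene",(325,140))):
    f=grab_frame(n);im=cv2.resize(f["img"][:,:,::-1],None,fx=4,fy=4,interpolation=cv2.INTER_CUBIC)
    cv2.polylines(im,[((proj(f,rect(659,235,29,y,120,46))+.5)*4).astype(int)],True,(0,0,255),1)
    ims.append(im[o[1]*4:(o[1]+110)*4,o[0]*4:(o[0]+100)*4])
cv2.imwrite("pics/p.png",np.hstack(ims));print(r.sense()["contact_force"])
E
```

```text
[-0.22510615  0.23671068  0.55409217]
```

View pics/p.png

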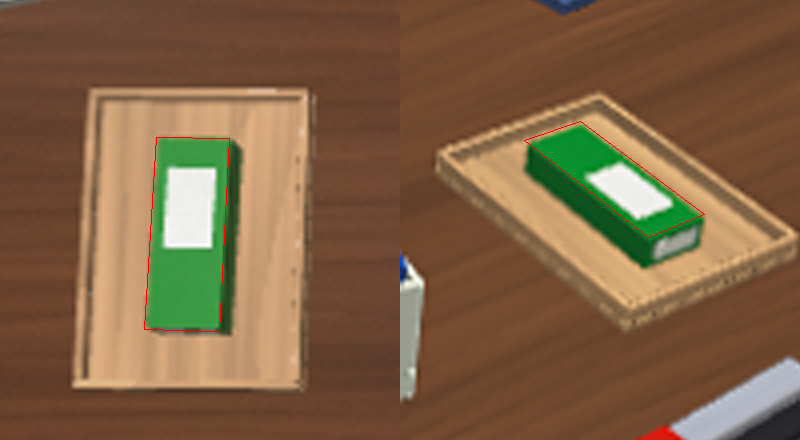

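The pack lies flat in the middle of the tray, matching the outline in both views within about 2 mm.

```bash
python3 -c "
from rig import r
print(r.sign_off())"
```

```text
the job is handed in; nothing more can be done
None
```

The bottom green pack is out of its dispenser and lying flat in the middle of the order tray. I let go of it and handed the job in at about 16 s. The hand-in reports no verdict.

- **What I did:** I gripped the front end of the pack and drew it about 118 mm straight out. I carried it over the blue dispenser, lowered it until it touched the tray floor, and opened the fingers.
- **A check that failed:** after the pull, the two upper packs had jammed tilted by about 0.29 rad. The front stayed up near 97 mm behind the lips while the rear had sunk. I touched the top pack's front end lightly with shut fingers, about 1 N at the last reading, and they dropped level.
- **Last checks:** the outline of a level top pack, 24 mm lower than at the start, matches both camera views. The tray pack matches a flat outline centred at about (659, 235), against a tray centre of about (658.5, 235.5). The arm stands clear of everything.
- **Not measured directly:** I judged the middle pack only by the level top pack resting on it and the bare tongue in front.
- **A disagreement:** before that push, the spotter put the top pack's origin at about 62 mm instead of 44 mm. That is what led me to find the tilt.

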